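# Move the charged battery pack to the cordless airbrush compressor

## Robot

A 6-joint arm with a two-finger parallel gripper is mounted at the origin on the work surface. World frame = base frame: x ahead of the robot, y to its left, z up, the work surface at z = 0. Lengths are in m, angles in rad, forces in N, time in s.
With the tool pointing down it reaches from about 0.35 to 0.85 m from the base axis. Payload 8.1 kg.
Tool frame: the origin (TCP) lies midway between the tips of the shut fingers; the grasp point (between the pads) lies 19 mm behind it; z points along the fingers, y is the line along which they close (so a half turn about z gives the same grasp; the last joint's range is limited). The gripper opens to 93 mm and grips with 3 to 60 N. Pads are 15 mm wide; open, the fingers measure 128 mm over their backs; the gripper's body (75 mm by 188 mm) begins 65 mm behind the grasp point.
Start: joints at [-1.347, 0.13, 1.488, -0, 1.523, -0.085], TCP at [0.182, -0.572, 0.183] pointing down, gripper open.
Joint ranges: [-2.96, 2.96], [-0.89, 2.26], [0.02, 2.5], [-1.34, 4.48], [0, 2.73], [-2.66, 2.66]. Speed limits (rad/s): [2.39, 2.39, 2.79, 3.14, 3.14, 3.14].

## Interface

Orientations are given as a rotation vector (axis times angle).
In Python, from plant import robot, cams gives the robot as it stands. The module is installed in compiled form; this text tells all that it offers.
- The arm moves only by the tool play_rows, never from a script. Its arguments are lists of equal length, an entry for each row: "slide": the shift along the tool's x, y, z scaled (see below), a list of three; "twist": the turn, a rotation vector about the tool's x, y, z scaled (see below), a list of three. A call has exactly 8 rows; each row shifts and turns the commanded pose from where the row before left it, along the tool's axes as they then stand; what a row does not reach is not made up. The controller multiplies each number of a shift by 25 cm and each number of a turn by 60 degrees. A row lasts 1/10 s, in which the tool goes at most 50 mm and 8.59 degrees, less where a joint would pass 70% of its speed; a pose out of reach is approached as far as the arm can. A call with a number of a shift or a turn outside -1 to 1 is refused whole. A call with a gripper value outside its range is refused whole. "fingers" is the closure, from -1 (fully open) to 1 (shut), set as the call begins (left out, the last holds). The fingers move at their own pace and stop on an object; "force" is the grip in N (left out, the last holds). Time passes only in rows, so rows that do not move let the fingers close, or fill a call up. It gives the time, the measured TCP pose, the force, the opening and the grip force at its end, in the units of the state.
- robot.read_state(): the state, without advancing time (a new reading comes with each control period).
- cams.read_camera(name): name is "scene" or "top" or "wrist"; returns (picture, depth): 400x640x3 uint8, red, green, blue; 400x640 float32, m along the optical axis (not along the pixel's ray), 0 where there is no reading.
- cams.get_calibration(name): a dict with "fx", "fy", "cx", "cy" (pixels), "k1" (the pictures are not rectified: a ray, as slopes to the right and down, at radius r is drawn at 1 + k1 r^2 times it, then the intrinsics apply), "world_from_camera" (4x4, takes a point from camera to world coordinates). Camera axes: x right, y down, z forward; pixel columns grow to the right and rows downward; lengths in m; the calibration is good to about 2 mm. A picture is of the moment at which its call begins: read the wrist's pose just before it. get_calibration takes no time and is no camera call; for the wrist camera it gives the pose at the moment of the call.
- robot.close_job(): hands the job in; it is judged then, once.
The state is a dict: "t": time; "q": joint angles; "dq": joint speeds; "joint_torque": joint torques, N m; "tool_pos": TCP position; "orientation": TCP orientation; "force": force on the tool from outside, world axes, zero at the start; "wrist_torque": the same for the moment, N m; "opening": finger opening in m; "gripper_force": force on a finger pad.
Only numpy, scipy, OpenCV 4.12 (cv2) and the standard library are available. Lean on these libraries where they do the work, as an engineer would, in place of code of your own. Each camera call takes 0.05 s, during which the arm holds its last target. There are 200 camera calls.

## Task

The battery pack on the grey charger is full: press the charger's red catch button so that the pack springs loose, slide the pack out of the dovetail, and slide it into the matching dovetail on the blue airbrush compressor until it is fully home and the catch clicks. Feel your way and do not force anything, leave the paint containers where they stand, and let go of the pack at the end.

Things in the scene. Friction and masses are not known exactly. Their poses are not given: they have to be found in the camera images.
- pack_center (a point): Battery pack, 0.25-0.5 kg, starts home in the charger: black block 64 (x) x 56 (y) x 40 (z) mm, yellow patch on top, on a 5 mm neck and a yellow dovetail foot 9 mm high, 43 wide, 56 long (the front 6 mm a tongue 14 wide). Point: centre of the black block, 34 mm above the foot's underside. x: the end that goes in first (white strip on top at that end); z up. Grasp the black block across y.
- charger: Battery charger: grey box 220 x 92 mm, black top, fixed. Origin on the table under the seat (home place of the pack); x = direction in which the pack slides in, y across, z up. Floor of its dovetail shoe (the black top) 42 mm above the table. The shoe is described under the seats, catch and ejector; the compressor has the same one.
- compressor: Cordless airbrush compressor: blue box 220 x 100 mm, fixed; blue tank with gauge across its far end (from x = +93 to +186 mm, up to 104 mm high). Origin on the table, x = slide-in direction, y across. On top a black shoe plate, floor 58 mm above the table, fastened by hand through slotted holes: square, but up to 12 mm off its mark along x and 5 mm along y. It cannot be moved.
- charger_seat (a point): Where pack_center is when the pack is home in the charger (76 mm above the table). Two aluminium rails run from 24 mm before the seat to 30 mm past it along x and rise 12 mm above the shoe floor; their flanks lean inwards over the foot (48 mm apart at the floor, 36 at the lip). The pack has about 1.2 mm play to each side and 1.8 mm upwards. Slick plastic.
- compressor_seat (a point): MARK for the seat, on the housing, 92 mm above the table. The real seat (pack_center when home) is at this height but up to 12 mm off in x and 5 in y, with the shoe. From home the pack can go 2.5 mm farther, to a hard stop; the catch clicks only within those 2.5 mm. Sliding in takes 2 to 8 N, up to about 12 N at the end. Let go, the ejector holds it back against the catch.
- compressor_ejector (a joint): White sprung pin in the compressor's end stop, m: 0 = out, 0.0115 = pack home, 0.014 = pack on the stop. Meets the pack 11.5 mm before home; 3 N, growing to 6.5 N at home (the charger's too). Mouth of either shoe: flared from 38 to 24 mm before its seat, 57 narrowing to 44 mm wide, 7 mm high; before it a flat open landing 77 mm long; set the pack down there 80 mm short.
- charger_button (a point): Centre of the top of the charger's red catch button (pad 30 x 36 mm), 72 mm past the seat along x, 56 mm above the table when up. Press straight down: 7 mm travel, 2 N growing to 4.5 N (plus up to 2 N rubbing), then a hard stop. Once it is down the ejector pushes the pack some 11 mm out, too far for the catch to take it again.
- charger_catch (a joint): Charger catch (button and tooth in one piece), m: 0 = up (locking), 0.007 = fully pressed.
- compressor_catch (a joint): Compressor catch (red button and, in the middle of the shoe floor, a ramped brass tooth 6 mm high, one piece), m: 0 = up (free, or clicked behind the ledge in the pack's foot), about 0.003 to 0.006 while the foot rides on the tooth, 0.007 = fully down.
- jar_mid (a point): Bystander: paint jar, 56 mm diameter, 65 mm high, loose; the point is half-way up.
- bottle_mid (a point): Bystander: paint bottle, 48 mm diameter, 110 mm high, loose; the point is half-way up.
- can_mid (a point): Bystander: paint can, 60 mm diameter, 85 mm high, loose; the point is half-way up.
- pack: The same battery pack; its origin is the centre of the underside of the dovetail foot, axes as pack_center.

How it is judged:
On the way, in this order (a step that is already met when the one before it is completed fails the run):
1. the charger's catch button is pressed down (past 5 mm) (value of joint charger_catch above 0.005 m), for 0.05 s.
2. the pack is out of the charger's dovetail (more than 100 mm from its seat) (distance between pack_center and charger_seat above 0.1 m), for 0.1 s.
At the end, for the whole second after the job is handed in: The pack is home and clicked in the compressor's shoe: it holds the ejector pin in (over 9.5 mm), the compressor's catch is up (under 2.5 mm down), and the pack is within 16 mm of the seat mark on plan (the shoe is off too), 4 mm of its height and 0.08 rad of its direction, at rest (value of joint compressor_ejector above 0.0095 m and value of joint compressor_catch below 0.0025 m and horizontal distance between pack_center and compressor_seat below 0.016 m and z of pack_center in the frame of compressor between 0.088 and 0.096 m and angle between the x axis of pack_center and the x axis of compressor, either way round below 0.08 rad and linear speed of pack below 0.02 m/s); the robot touches nothing.
It fails at once if the pack is forced against the compressor (over 45 N, all contacts added up) (contact force between pack and compressor above 45 N).
It fails at once if the pack is forced against the charger (over 60 N, all contacts added up) (contact force between pack and charger above 60 N).
It fails at once if the robot presses on the charger or its button with more than 30 N (contact force between any of the fingers, the arm and charger above 30 N).
It fails at once if the robot pushes the compressor with more than 30 N (contact force between any of the fingers, the arm and compressor above 30 N).
It fails at once if a paint container is moved by more than 20 mm or tipped (distance of any of jar_mid, bottle_mid, can_mid from where it was at the start of the episode above 0.02 m or angle between any of jar_mid, bottle_mid, can_mid's own z axis and vertical above 0.35 rad).
It also fails if it takes over 72 s, if anything falls off the work surface, if the arm or the gripper's body presses on something with over 40 N, if the wrist force passes 120 N, or if a joint passes its speed limit or range.

## Working session

There is one attempt and no reset: what is moved stays moved. The work goes in short steps, Python scripts to look and compute and a tool call to move; the robot and the scene stay as the last step left them, time stands still between calls to the robot, and variables do not carry over. Pictures are saved under pics/ and viewed, at most 10 in all, crops included, and the job is handed in when it is done.

Besides the shell and the picture viewer there is one more tool, called after "Request:" as name(argument=value, ...) on one line, values as JSON. play_rows: Moves the arm, as the interface text tells. Shifts and turns lie within -1 to 1; 1 stands for 25 cm of shift or 60 degrees of turn. Its arguments: {"type":"object","properties":{"slide":{"type":"array"},"twist":{"type":"array"},"fingers":{"type":"number"},"force":{"type":"number"}},"required":["slide","twist"]}

```bash
mkdir -p pics
cat > h.py <<'E'
import numpy as np, cv2
from plant import robot, cams
from scipy.spatial.transform import Rotation as R
np.set_printoptions(precision=4, suppress=True)
def grab(n):
    c=cams.get_calibration(n); p,d=cams.read_camera(n); return p,d,c
def cloud(d,c):
    v,u=np.mgrid[0:400,0:640]
    K=np.array([[c['fx'],0,c['cx']],[0,c['fy'],c['cy']],[0,0,1.]])
    s=cv2.undistortPoints(np.stack([u,v],-1).reshape(-1,1,2).astype(np.float64),K,np.array([c['k1'],0,0,0.])).reshape(400,640,2)
    P=np.concatenate([s*d[...,None],d[...,None]],-1)
    T=np.array(c['world_from_camera']); return P@T[:3,:3].T+T[:3,3]
def save(n,p): cv2.imwrite('pics/'+n+'.png',cv2.cvtColor(p,cv2.COLOR_RGB2BGR))
E
python3 - <<'E'
from h import *
s=robot.read_state(); print(s)
for n in ('top','scene'):
    p,d,c=grab(n); save(n+'0',p); np.savez(n+'0.npz',p=p,d=d,W=cloud(d,c)); print(n,c)
E
```

```text
{'t': 0.0, 'q': array([-1.3474,  0.1311,  1.4893,  0.    ,  1.523 , -0.0854]), 'dq': array([-0.    ,  0.002 , -0.0002, -0.0007,  0.0015, -0.0007]), 'joint_torque': array([ -0.0039, -55.9846, -49.1772,   0.0763,   0.0354,  -0.0001]), 'tool_pos': array([ 0.1822, -0.571 ,  0.182 ]), 'orientation': array([-3.1024, -0.4829,  0.0002]), 'force': array([-0.273 , -0.3335,  0.3973]), 'wrist_torque': array([-0.0138, -0.015 , -0.0501]), 'gripper_force': 0.0, 'opening': 0.09311358719059658}
top {'fx': 397.3363376061946, 'fy': 397.3363376061946, 'cx': 324.0622929398175, 'cy': 200.96477200196367, 'k1': -0.08634983144089077, 'world_from_camera': array([[ 0.0199, -0.9909,  0.1331,  0.3654],
       [-0.9998, -0.0204, -0.0028,  0.0049],
       [ 0.0055, -0.133 , -0.9911,  1.2014],
       [ 0.    ,  0.    ,  0.    ,  1.    ]])}
scene {'fx': 518.2723029158844, 'fy': 518.2723029158844, 'cx': 312.9801670711635, 'cy': 200.42515582195637, 'k1': -0.1468604025279085, 'world_from_camera': array([[ 0.4193,  0.7815, -0.4621,  1.1799],
       [ 0.9078, -0.3549,  0.2235, -0.287 ],
       [ 0.0107, -0.5132, -0.8582,  1.2331],
       [ 0.    ,  0.    ,  0.    ,  1.    ]])}
```

View pics/top0.png

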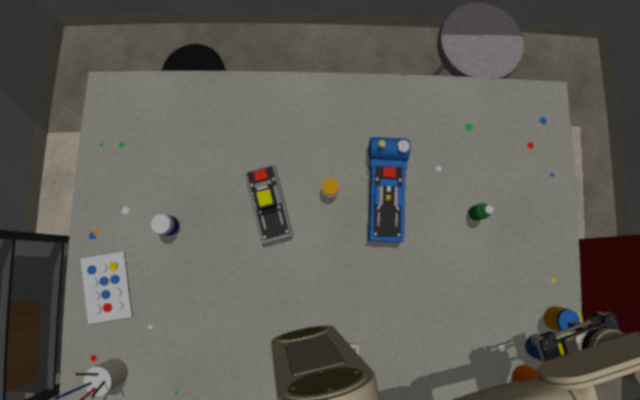

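View pics/scene0.png

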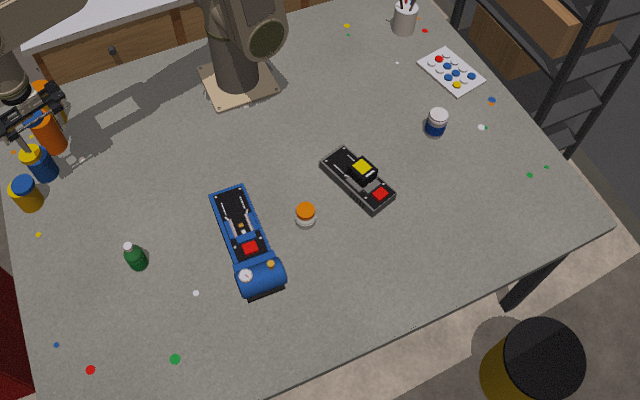

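The top view shows the charger at (268,203) with the yellow-topped pack at (265,197) and its red button at (260,175). The compressor is at (387,190) with its button at (390,172), and the jar stands between the two at (330,187).

Run:
```python
from h import *
for n in ('top','scene'):
    z=np.load(n+'0.npz'); p,W=z['p'].astype(int),z['W']; hsv=cv2.cvtColor(z['p'],cv2.COLOR_RGB2HSV)
    H,S,V=[hsv[...,i].astype(int) for i in range(3)]
    ok=(z['d']>0)
    def reg(m,l):
        P=W[m&ok]; 
        if len(P)<4: print(n,l,'few'); return
        r=cv2.minAreaRect(P[:,:2].astype(np.float32)); print(n,l,len(P),'med',np.median(P,0),'rect',np.array(r[0]),np.array(r[1]),r[2])
    X,Y,Z=W[...,0],W[...,1],W[...,2]
    ch=(X>.25)&(X<.65)&(Y>.02)&(Y<.26)&(np.hypot(X-.42,Y-.14)<.2)
    co=(X>.25)&(X<.68)&(Y<-.08)&(Y>-.28)
    red=((H<8)|(H>172))&(S>150)&(V>90)
    yel=(H>22)&(H<35)&(S>130)&(V>90)
    print(np.median(Z[ok&(Z<.02)&(Z>-.02)]))
    reg(ch&(Z>.015)&(Z<.15),'charger all'); reg(ch&(Z>.035)&(Z<.05),'charger top')
    reg(ch&red&(Z>.03),'ch button'); reg(ch&yel&(Z>.085),'patch'); reg(ch&(Z>.088)&(Z<.105),'packtop')
    reg(co&(Z>.015)&(Z<.15),'comp all'); reg(co&red&(Z>.04),'co button'); reg(co&(Z>.05)&(Z<.064),'co floor')
    reg((H>8)&(H<22)&(S>150)&(Y>-.08)&(Y<.06)&(X>.3)&(X<.65)&(Z>.02),'jar')
```

```text
-0.00041675242801597623
top charger all 2268 med [0.5023 0.1616 0.0423] rect [0.5086 0.1649] [0.215  0.0944] 16.742082595825195
top charger top 1448 med [0.4736 0.1554 0.0408] rect [0.5088 0.1656] [0.2141 0.0926] 16.70558738708496
top ch button 135 med [0.5932 0.1915 0.0545] rect [0.5946 0.1933] [0.034  0.0397] 17.252498626708984
top patch 215 med [0.5213 0.1706 0.096 ] rect [0.5213 0.1709] [0.0448 0.0404] 17.119176864624023
top packtop 439 med [0.5248 0.1698 0.0955] rect [0.5262 0.1707] [0.0639 0.0562] 16.400863647460938
top comp all 3429 med [ 0.549  -0.1813  0.0581] rect [ 0.5442 -0.1859] [0.1217 0.2727] 89.03999328613281
top co button 137 med [ 0.6061 -0.1855  0.0711] rect [ 0.608  -0.1866] [0.0345 0.0387] 1.472419261932373
top co floor 2231 med [ 0.5057 -0.1817  0.057 ] rect [ 0.542  -0.1784] [0.1195 0.267 ] 86.01810455322266
top jar 190 med [ 0.5619 -0.0145  0.0644] rect [ 0.5613 -0.0147] [0.0438 0.0407] 1.307816743850708
-0.000457775713363362
scene charger all 2367 med [0.5321 0.1547 0.0438] rect [0.509  0.1663] [0.2143 0.0975] 16.344961166381836
scene charger top 1196 med [0.4818 0.1487 0.0413] rect [0.5106 0.1658] [0.2113 0.0947] 16.485614776611328
scene ch button 124 med [0.5981 0.1928 0.0555] rect [0.5957 0.1956] [0.0303 0.0461] 19.541942596435547
scene patch 176 med [0.5244 0.1721 0.0964] rect [0.5243 0.1709] [0.0422 0.0405] 11.319755554199219
scene packtop 445 med [0.5317 0.1705 0.0955] rect [0.5292 0.1715] [0.0667 0.059 ] 14.985346794128418
scene comp all 3519 med [ 0.5542 -0.185   0.0571] rect [ 0.5437 -0.1871] [0.2726 0.1201] 0.03243069723248482
scene co button 185 med [ 0.6118 -0.1842  0.0703] rect [ 0.6076 -0.1836] [0.0371 0.0406] 87.8574447631836
scene co floor 2372 med [ 0.5163 -0.1829  0.0562] rect [ 0.541 -0.178] [0.1202 0.2616] 86.08653259277344
scene jar 269 med [ 0.5702 -0.0142  0.0639] rect [ 0.5679 -0.0137] [0.0477 0.0477] 13.096543312072754
```

Request:
play_rows(slide=[[0.149, -0.115, -0.028], [0.149, -0.115, -0.028], [0.149, -0.115, -0.028], [0.149, -0.115, -0.028], [0.149, -0.115, -0.028], [0.149, -0.115, -0.028], [0.149, -0.115, -0.028], [0.149, -0.115, -0.028]], twist=[[0, 0, 0], [0, 0, 0], [0, 0, 0], [0, 0, 0], [0, 0, 0], [0, 0, 0], [0, 0, 0], [0, 0, 0]])

```text
t: 0.9
tool_pos: [0.3969, -0.2601, 0.2391]
orientation: [-3.104, -0.483, 0.0]
force: [1.0, -0.1, -0.7]
opening: 0.0929
gripper_force: 0.0
```

Request:
play_rows(slide=[[0.149, -0.115, -0.028], [0.149, -0.115, -0.028], [0, 0, 0], [0, 0, 0], [0, 0, 0], [0, 0, 0], [0, 0, 0], [0, 0, 0]], twist=[[0, 0, 0.1], [0, 0, 0.1], [0, 0, 0.1], [0, 0, 0], [0, 0, 0], [0, 0, 0], [0, 0, 0], [0, 0, 0]])

```text
t: 1.7
tool_pos: [0.4533, -0.1882, 0.2529]
orientation: [-3.142, 0.01, 0.0]
force: [-0.5, 0.6, -0.1]
opening: 0.0935
gripper_force: 0.0
```

Run:
```python
from h import *
s=robot.read_state(); print(s['tool_pos'],s['orientation'])
p,d,c=grab('wrist'); save('w1',p); np.savez('w1.npz',p=p,d=d,W=cloud(d,c)); print(c)
```

```text
[ 0.4533 -0.1882  0.2529] [-3.1415  0.0095  0.0003]
{'fx': 325.471612748776, 'fy': 325.471612748776, 'cx': 319.9924493820025, 'cy': 201.28521599216273, 'k1': -0.02458354590672312, 'world_from_camera': array([[-0.0051, -0.966 , -0.2584,  0.5245],
       [-1.    ,  0.0046,  0.0024, -0.1878],
       [-0.0012,  0.2585, -0.966 ,  0.4541],
       [ 0.    ,  0.    ,  0.    ,  1.    ]])}
```

View pics/w1.png

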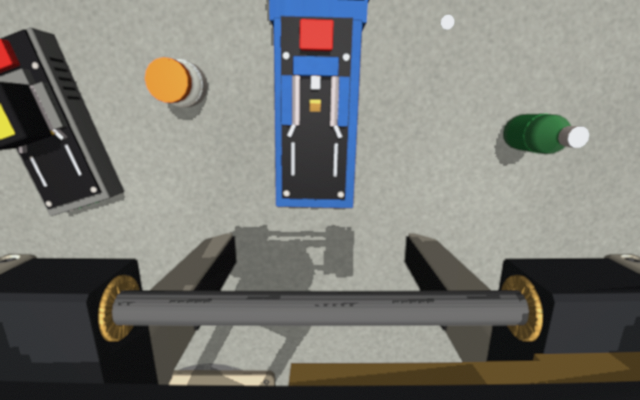

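The wrist view shows the compressor shoe clearly: button (316,35), white pin (316,83), brass tooth (315,105), and rails at columns 297 and 336 that flare out by row 135.

```bash
python3 - <<'E'
from h import *
z=np.load('w1.npz'); p,W=z['p'],z['W']; hsv=cv2.cvtColor(p,cv2.COLOR_RGB2HSV); H,S,V=[hsv[...,i].astype(int) for i in range(3)]
ok=z['d']>0; X,Y,Z=W[...,0],W[...,1],W[...,2]
co=ok&(X<.72)&(Y<-.1)&(Y>-.27)
def reg(m,l):
    P=W[m]; r=cv2.minAreaRect(P[:,:2].astype(np.float32)); print(l,len(P),'med',np.median(P,0),np.array(r[0]),np.array(r[1]),r[2])
red=((H<8)|(H>172))&(S>150)&(V>90)
reg(co&red&(Z>.06),'button')
b=co&(Z>.045)&(Z<.075)
# housing left/right edges per x bin
L=[]
for x in np.arange(.44,.62,.01):
    m=b&(abs(X-x)<.005); L.append((x,Y[m].max(),Y[m].min()))
L=np.array(L); 
for k in (1,2): print('edge fit',np.polyfit(L[:,0]-.53,L[:,k],1))
print('near edge x',np.percentile(X[b],.2))
# rails: high points between .064-.074, not button
r=co&(Z>.0645)&(Z<.076)&(X<.59)&~red
reg(r,'rails')
for x in np.arange(.47,.60,.005):
    m=r&(abs(X-x)<.0025)
    if m.sum(): 
        l=m&(Y>-.185); q=m&(Y<-.185); f=lambda a:(a.sum(),)+((Y[a].min().round(4),Y[a].max().round(4),np.median(Z[a]).round(4)) if a.sum() else ())
        print(x.round(3),f(l),f(q))
for (u,v) in [(316,83),(315,105),(287,194),(340,195),(286,57),(346,58)]: print((u,v),W[v,u])
ch=ok&(Y>.0)
E
python3 - <<'E'
import cv2
p=cv2.imread('pics/w1.png')[0:215,260:375]; cv2.imwrite('pics/w1c.png',cv2.resize(p,None,fx=2.75,fy=2.75,interpolation=cv2.INTER_CUBIC))
E
```

```text
button 1003 med [ 0.6084 -0.1835  0.0714] [ 0.6085 -0.1835] [0.0348 0.031 ] 88.6109848022461
edge fit [-0.0235 -0.1333]
edge fit [-0.0298 -0.2317]
near edge x 0.4096612886234484
rails 2635 med [ 0.5535 -0.1821  0.067 ] [ 0.5427 -0.1817] [0.0757 0.0869] 88.45488739013672
0.5 (np.int64(8), np.float64(-0.1531), np.float64(-0.1498), np.float64(0.0656)) (np.int64(7), np.float64(-0.2107), np.float64(-0.2072), np.float64(0.0648))
0.505 (np.int64(8), np.float64(-0.1557), np.float64(-0.1509), np.float64(0.0651)) (np.int64(11), np.float64(-0.2096), np.float64(-0.2048), np.float64(0.0646))
0.51 (np.int64(10), np.float64(-0.1581), np.float64(-0.1534), np.float64(0.0649)) (np.int64(24), np.float64(-0.2176), np.float64(-0.199), np.float64(0.0657))
0.515 (np.int64(73), np.float64(-0.1631), np.float64(-0.1431), np.float64(0.0663)) (np.int64(71), np.float64(-0.2188), np.float64(-0.1989), np.float64(0.0664))
0.52 (np.int64(69), np.float64(-0.1631), np.float64(-0.1433), np.float64(0.0666)) (np.int64(69), np.float64(-0.2187), np.float64(-0.1989), np.float64(0.0666))
0.525 (np.int64(87), np.float64(-0.16
[... 1553 characters left out ...]
))
0.575 (np.int64(110), np.float64(-0.1843), np.float64(-0.1588), np.float64(0.0696)) (np.int64(98), np.float64(-0.2065), np.float64(-0.1854), np.float64(0.0694))
0.58 (np.int64(109), np.float64(-0.1844), np.float64(-0.159), np.float64(0.0696)) (np.int64(89), np.float64(-0.2065), np.float64(-0.1854), np.float64(0.0695))
0.585 (np.int64(92), np.float64(-0.1844), np.float64(-0.159), np.float64(0.0693)) (np.int64(70), np.float64(-0.2064), np.float64(-0.1855), np.float64(0.0693))
(316, 83) [ 0.5588 -0.183   0.0657]
(315, 105) [ 0.535  -0.1816  0.061 ]
(287, 194) [ 0.4281 -0.1455  0.0578]
(340, 195) [ 0.4265 -0.212   0.0577]
(286, 57) [ 0.5876 -0.1493  0.0589]
(346, 58) [ 0.5862 -0.2171  0.0581]
```

View pics/w1c.png

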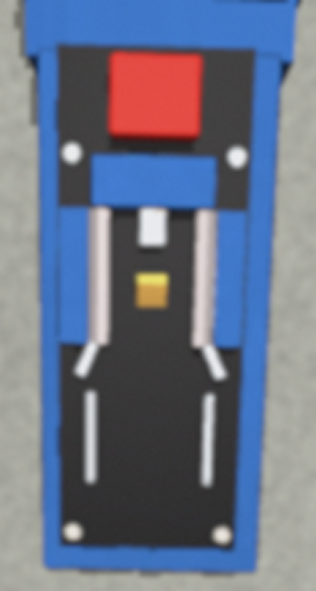

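The shoe rails run from x = 0.5125 to 0.567. That puts the compressor seat at about (0.5365, -0.1814) with yaw about -1.6°, and the button position agrees. Next I press the charger button with closed fingers.

Request:
play_rows(slide=[[0.062, -0.169, 0.05], [0.062, -0.169, 0.05], [0.062, -0.169, 0.05], [0.062, -0.169, 0.05], [0.062, -0.169, 0.05], [0.062, -0.169, 0.05], [0.062, -0.169, 0.05], [0.062, -0.169, 0.05]], twist=[[0, 0, 0], [0, 0, 0], [0, 0, 0], [0, 0, 0], [0, 0, 0], [0, 0, 0], [0, 0, 0], [0, 0, 0]], fingers=1, force=10)

```text
t: 2.55
tool_pos: [0.5801, 0.1513, 0.1526]
orientation: [3.142, -0.009, 0.001]
force: [0.5, 0.2, -0.1]
opening: 0.0332
gripper_force: 0.0
```

Request:
play_rows(slide=[[0.064, -0.172, 0], [0, 0, 0], [0, 0, 0], [0, 0, 0.08], [0, 0, 0.08], [0, 0, 0.08], [0, 0, 0], [0, 0, 0]], twist=[[0, 0, 0], [0, 0, -0.142], [0, 0, -0.142], [0, 0, 0], [0, 0, 0], [0, 0, 0], [0, 0, 0], [0, 0, 0]])

```text
t: 3.35
tool_pos: [0.5956, 0.1924, 0.093]
orientation: [3.108, 0.457, -0.002]
force: [0.5, -0.3, 0.9]
opening: 0.0003
gripper_force: 0.0
```

Run:
```python
from h import *
s=robot.read_state(); print(s['tool_pos'],s['orientation'],s['force'])
x=R.from_rotvec(s['orientation']).as_matrix(); print(np.degrees(np.arctan2(x[1,0],x[0,0])),x[:,2])
p,d,c=grab('wrist'); W=cloud(d,c); hsv=cv2.cvtColor(p,cv2.COLOR_RGB2HSV); H,S,V=[hsv[...,i].astype(int) for i in range(3)]
save('w2',p); np.savez('w2.npz',p=p,d=d,W=W)
m=(d>0)&((H<8)|(H>172))&(S>150)&(V>90)&(W[...,2]>.045)&(W[...,2]<.065)
P=W[m]; print(m.sum(),np.median(P,0),cv2.minAreaRect(P[:,:2].astype(np.float32)))
```

```text
[0.5956 0.1924 0.093 ] [ 3.1081  0.4568 -0.0016] [ 0.4912 -0.3209  0.8552]
16.72265741575251 [-0.001  -0.0002 -1.    ]
1836 [0.5975 0.1948 0.0554] ((0.5960651636123657, 0.1943804919719696), (0.029782569035887718, 0.03595022112131119), 16.400188446044922)
```

Request:
play_rows(slide=[[0, 0, 0.06], [0, 0, 0.06], [0, 0, 0.012], [0, 0, 0.01], [0, 0, 0.01], [0, 0, 0.01], [0, 0, 0.008], [0, 0, 0]], twist=[[0, 0, 0], [0, 0, 0], [0, 0, 0], [0, 0, 0], [0, 0, 0], [0, 0, 0], [0, 0, 0], [0, 0, 0]])

```text
t: 4.2
tool_pos: [0.5958, 0.1927, 0.0504]
orientation: [-3.108, -0.457, 0.0]
force: [0.2, -0.5, 0.2]
opening: 0.0006
gripper_force: 0.0
```

Request:
play_rows(slide=[[0, 0, 0.006], [0, 0, 0.004], [0, 0, 0], [0, 0, 0], [0, 0, 0], [0, 0, 0], [0, 0, 0], [0, 0, 0]], twist=[[0, 0, 0], [0, 0, 0], [0, 0, 0], [0, 0, 0], [0, 0, 0], [0, 0, 0], [0, 0, 0], [0, 0, 0]])

```text
t: 5.0
tool_pos: [0.5958, 0.1927, 0.0481]
orientation: [-3.108, -0.457, -0.0]
force: [-0.1, -0.4, -0.0]
opening: 0.0006
gripper_force: 0.0
```

Run:
```python
from h import *
s=robot.read_state(); print(s['tool_pos'],s['force'])
p,d,c=grab('top'); W=cloud(d,c); hsv=cv2.cvtColor(p,cv2.COLOR_RGB2HSV); H,S,V=[hsv[...,i].astype(int) for i in range(3)]
m=(d>0)&(H>22)&(H<35)&(S>130)&(V>90)&(W[...,2]>.085)&(W[...,1]>.1)&(W[...,1]<.25)&(W[...,0]<.6)
P=W[m]; print(m.sum(),np.median(P,0),cv2.minAreaRect(P[:,:2].astype(np.float32)))
p,d,c=grab('wrist');save('w3',p)
```

```text
[0.5958 0.1927 0.0481] [-0.1243 -0.3942 -0.0302]
0 [nan nan nan] ((0.0, 0.0), (0.0, 0.0), 0.0)
  return _methods._mean(a, axis=axis, dtype=dtype,
  ret = um.true_divide(
```

View pics/w3.png

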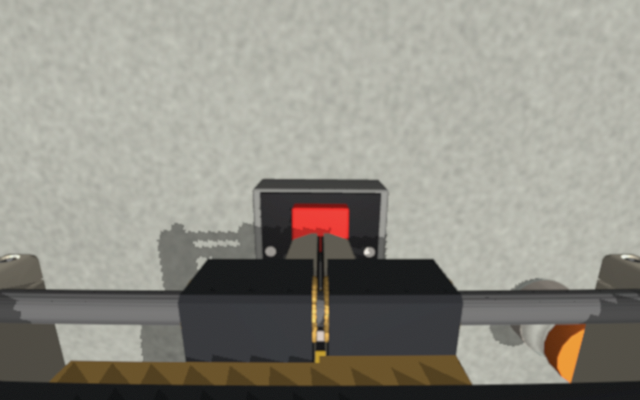

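The closed fingers are over the red pad at (320,222), but there is no contact force yet. I'll keep going down gently.

Request:
play_rows(slide=[[0, 0, 0.006], [0, 0, 0.006], [0, 0, 0], [0, 0, 0], [0, 0, 0], [0, 0, 0], [0, 0, 0], [0, 0, 0]], twist=[[0, 0, 0], [0, 0, 0], [0, 0, 0], [0, 0, 0], [0, 0, 0], [0, 0, 0], [0, 0, 0], [0, 0, 0]])

```text
t: 5.9
tool_pos: [0.5958, 0.1928, 0.0451]
orientation: [-3.108, -0.457, -0.0]
force: [0.2, -0.4, -0.3]
opening: 0.0003
gripper_force: 0.0
```

Run:
```python
from h import *
s=robot.read_state(); print(s)
p,d,c=grab('wrist'); W=cloud(d,c); hsv=cv2.cvtColor(p,cv2.COLOR_RGB2HSV); H,S,V=[hsv[...,i].astype(int) for i in range(3)]
m=(d>0)&((H<8)|(H>172))&(S>150)&(V>90)&(W[...,2]>.03)&(W[...,2]<.065)
print(np.median(W[m],0)); print(W[250,320],W[240,310], W[200,320])
p,d,c=grab('scene'); save('s4',p[100:260,250:450]); W=cloud(d,c);m=(d>0)&(W[...,2]>.088)&(W[...,2]<.105)&(W[...,1]>.1)&(W[...,1]<.25)&(W[...,0]<.56)&(W[...,0]>.45); print(W[m].mean(0),m.sum())
```

```text
{'t': 5.9, 'q': array([0.231 , 0.301 , 1.5505, 0.    , 1.2901, 1.5097]), 'dq': array([-0.0003, -0.0007,  0.0005,  0.0019,  0.0015, -0.0002]), 'joint_torque': array([ -0.001 , -61.5816, -46.1586,   0.0187,  -0.077 ,   0.    ]), 'tool_pos': array([0.5958, 0.1928, 0.0451]), 'orientation': array([-3.1081, -0.4571, -0.0001]), 'force': array([ 0.2259, -0.4133, -0.2815]), 'wrist_torque': array([ 0.0517, -0.0084, -0.0001]), 'gripper_force': 0.0, 'opening': 0.00027158711905071904}
[0.6035 0.1959 0.0553]
[0.6029 0.1959 0.0996] [0.6028 0.2012 0.0903] [0.6121 0.1987 0.0405]
[0.5174 0.1708 0.0956] 199
```

Run:
```python
from h import *
p,d,c=grab('wrist'); W=cloud(d,c)
for v in range(205,262,3): print(v,p[v,305],W[v,305],p[v,335],W[v,335])
q=cv2.imread('pics/s4.png'); cv2.imwrite('pics/s4b.png',cv2.resize(q,None,fx=4,fy=3.7))
```

```text
205 [103  28  28] [0.6073 0.2073 0.0451] [96 33 32] [0.6128 0.1889 0.0451]
208 [152  29  26] [0.6076 0.207  0.0527] [143  28  25] [0.6128 0.1892 0.0522]
211 [237  57  51] [0.6066 0.2066 0.0557] [236  57  51] [0.6118 0.189  0.0553]
214 [238  65  58] [0.6051 0.2061 0.0567] [238  67  59] [0.6101 0.1885 0.0557]
217 [238  64  57] [0.6033 0.2056 0.057 ] [238  65  57] [0.6081 0.1879 0.0554]
220 [238  63  56] [0.6012 0.205  0.0561] [238  64  57] [0.6065 0.1874 0.0561]
223 [238  62  54] [0.5989 0.2044 0.055 ] [238  64  57] [0.6042 0.1866 0.0546]
226 [238  62  55] [0.5969 0.2039 0.0545] [238  64  56] [0.6026 0.1861 0.0556]
229 [206  48  43] [0.5949 0.2033 0.0543] [238  63  56] [0.6004 0.1854 0.0545]
232 [185  42  38] [0.5935 0.2028 0.0557] [238  62  56] [0.5986 0.1849 0.0549]
235 [140  75  66] [0.6019 0.204  0.0829] [181  80  72] [0.5967 0.1842 0.0549]
238 [95 92 82] [0.6014 0.2037 0.0857] [95 92 82] [0.6066 0.1889 0.0876]
241 [96 92 82] [0.6019 0.2036 0.0912] [96 93 82] [0.6063 0.1889 0.0909]
244 [95 91 82] [0.6022 0.2034 0.0956] [96 92 82] [0.6062 0.1891 0.0949]
247 [95 91 81] [0.6023 0.2033 0.0996] [95 92 82] [0.6068 0.1895 0.1003]
250 [96 92 82] [0.6018 0.203  0.1019] [96 92 83] [0.6061 0.1894 0.1024]
253 [96 92 82] [0.6024 0.203  0.1068] [95 91 81] [0.6064 0.1896 0.1066]
256 [96 91 82] [0.6026 0.2029 0.1103] [96 92 82] [0.6063 0.1897 0.1097]
259 [50 49 44] [0.6289 0.2076 0.1704] [50 49 44] [0.6306 0.2001 0.1694]
```

View pics/s4b.png

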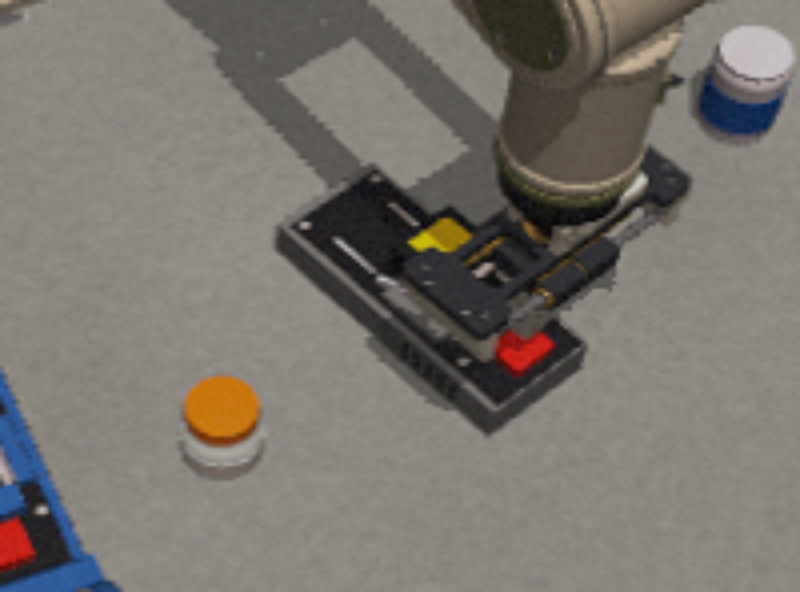

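The geometry shows the fingertips sitting about 38 mm higher than the reported TCP: their front edge is at row 235, where row 216 was expected, and there is no contact force. The camera/FK heights of the button and floor agree with each other. I'll continue down in steps and watch the force.

Request:
play_rows(slide=[[0, 0, 0.02], [0, 0, 0.02], [0, 0, 0.02], [0, 0, 0.02], [0, 0, 0], [0, 0, 0], [0, 0, 0], [0, 0, 0]], twist=[[0, 0, 0], [0, 0, 0], [0, 0, 0], [0, 0, 0], [0, 0, 0], [0, 0, 0], [0, 0, 0], [0, 0, 0]])

```text
t: 6.85
tool_pos: [0.5961, 0.1928, 0.0254]
orientation: [-3.108, -0.457, -0.001]
force: [0.2, -0.8, -0.2]
opening: 0.0003
gripper_force: 0.0
```

Request:
play_rows(slide=[[0, 0, 0.006], [0, 0, 0.006], [0, 0, 0.006], [0, 0, 0.006], [0, 0, 0], [0, 0, 0], [0, 0, 0], [0, 0, 0]], twist=[[0, 0, 0], [0, 0, 0], [0, 0, 0], [0, 0, 0], [0, 0, 0], [0, 0, 0], [0, 0, 0], [0, 0, 0]])

```text
t: 7.65
tool_pos: [0.5959, 0.1927, 0.0191]
orientation: [-3.108, -0.457, -0.0]
force: [0.4, -1.5, 2.2]
opening: 0.0006
gripper_force: 1.2
```

Contact at reported z of about 0.0195, which confirms the offset of about 36.5 mm.

Request:
play_rows(slide=[[0, 0, 0.006], [0, 0, 0.006], [0, 0, 0.006], [0, 0, 0.004], [0, 0, 0], [0, 0, 0], [0, 0, 0], [0, 0, 0]], twist=[[0, 0, 0], [0, 0, 0], [0, 0, 0], [0, 0, 0], [0, 0, 0], [0, 0, 0], [0, 0, 0], [0, 0, 0]])

```text
t: 8.45
tool_pos: [0.596, 0.1928, 0.0136]
orientation: [-3.108, -0.457, -0.001]
force: [-0.3, -0.2, 4.1]
opening: 0.0004
gripper_force: 2.4
```

Request:
play_rows(slide=[[0, 0, 0.004], [0, 0, 0.002], [0, 0, 0], [0, 0, 0], [0, 0, 0], [0, 0, 0], [0, 0, 0], [0, 0, 0]], twist=[[0, 0, 0], [0, 0, 0], [0, 0, 0], [0, 0, 0], [0, 0, 0], [0, 0, 0], [0, 0, 0], [0, 0, 0]])

```text
t: 9.25
tool_pos: [0.5962, 0.1928, 0.0133]
orientation: [-3.108, -0.457, -0.001]
force: [-4.8, -0.6, 12.4]
opening: 0.0007
gripper_force: 6.6
```

Run:
```python
from h import *
p,d,c=grab('scene'); W=cloud(d,c);m=(d>0)&(W[...,2]>.088)&(W[...,2]<.102)&(W[...,1]>.1)&(W[...,1]<.25)&(W[...,0]<.56)&(W[...,0]>.45)
z=np.load('scene0.npz')['W']; hs=lambda W:W[(W[...,2]>.088)&(W[...,2]<.102)&(W[...,1]>.1)&(W[...,1]<.25)&(W[...,0]<.56)&(W[...,0]>.45)]
u=np.array([.958,.287]); print(np.percentile(hs(W)[:,:2]@u,1),np.percentile(hs(z)[:,:2]@u,1))
```

```text
0.5132381340536909 0.5244143719345858
```

The pack sprang out 11 mm. I lift, back off and open the fingers, then measure the pack from near.

Request:
play_rows(slide=[[0, 0, -0.1], [0, 0, -0.18], [-0.04, 0, -0.15], [-0.18, 0, -0.1], [-0.18, 0, 0], [-0.18, 0, 0], [-0.06, 0, 0], [0, 0, 0]], twist=[[0, 0, 0], [0, 0, 0], [0, 0, 0], [0, 0, 0], [0, 0, 0], [0, 0, 0], [0, 0, 0], [0, 0, 0]], fingers=-1)

```text
t: 10.1
tool_pos: [0.442, 0.1466, 0.1432]
orientation: [3.108, 0.457, -0.001]
force: [1.3, 0.3, -0.0]
opening: 0.0599
gripper_force: 0.0
```

```bash
cat > pk.py <<'E'
from h import *
s=robot.read_state(); M=R.from_rotvec(s['orientation']).as_matrix(); print(s['tool_pos'],'yaw',np.degrees(np.arctan2(M[1,0],M[0,0])),s['opening'])
p,d,c=grab('wrist'); W=cloud(d,c); np.savez('w5.npz',p=p,d=d,W=W); save('w5',p)
hsv=cv2.cvtColor(p,cv2.COLOR_RGB2HSV); H,S,V=[hsv[...,i].astype(int) for i in range(3)]
X,Y,Z=W[...,0],W[...,1],W[...,2]
ch=(d>0)&(abs(X-.52)<.12)&(abs(Y-.17)<.08)
def reg(m,l):
    P=W[m]; r=cv2.minAreaRect(P[:,:2].astype(np.float32)); print(l,len(P),np.median(P[:,2]),np.array(r[0]),np.array(r[1]),r[2], 'tool xy off',(M.T@np.array([*(np.array(r[0])-s['tool_pos'][:2]),0]))[:2])
reg(ch&(Z>.088)&(Z<.104),'packtop')
reg(ch&(H>22)&(H<35)&(S>130)&(V>90)&(Z>.088),'patch')
reg(ch&((H<8)|(H>172))&(S>150)&(V>90)&(Z>.05),'button')
E
python3 pk.py
```

```text
[0.442  0.1466 0.1432] yaw 16.73142631761849 0.05987146105712219
packtop 6669 0.09685675969746654 [0.5137 0.1702] [0.0645 0.0558] 16.096397399902344 tool xy off [ 0.0755 -0.0019]
patch 2919 0.09703446878674452 [0.4974 0.1679] [0.0719 0.0432] 5.184823989868164 tool xy off [ 0.0592 -0.0044]
button 824 0.05121351642149083 [0.5886 0.192 ] [0.0156 0.0343] 16.961977005004883 tool xy off [ 0.1535 -0.0013]
```

Request:
play_rows(slide=[[0.1, -0.004, 0], [0.1, 0, 0], [0.102, 0, 0], [0, 0, 0.1], [0, 0, 0.15], [0, 0, 0.15], [0, 0, 0.079], [0, 0, 0]], twist=[[0, 0, 0], [0, 0, 0], [0, 0, 0], [0, 0, 0], [0, 0, 0], [0, 0, 0], [0, 0, 0], [0, 0, 0]])

```text
t: 10.95
tool_pos: [0.5133, 0.1692, 0.0194]
orientation: [3.108, 0.457, -0.012]
force: [-0.5, -0.1, -1.3]
opening: 0.0933
gripper_force: 0.0
```

Request:
play_rows(slide=[[0, 0, 0], [0, 0, 0], [0, 0, 0], [0, 0, 0], [0, 0, 0], [0, 0, 0], [0, 0, 0], [0, 0, 0]], twist=[[0, 0, 0], [0, 0, 0], [0, 0, 0], [0, 0, 0], [0, 0, 0], [0, 0, 0], [0, 0, 0], [0, 0, 0]], fingers=1, force=12)

```text
t: 11.75
tool_pos: [0.5164, 0.1698, 0.0248]
orientation: [-3.108, -0.457, -0.002]
force: [-0.4, -1.2, 6.5]
opening: 0.0561
gripper_force: 12.0
```

Request:
play_rows(slide=[[0, 0, -0.004], [0, 0, 0], [0, 0, 0], [0, 0, 0], [0, 0, 0], [0, 0, 0], [0, 0, 0], [0, 0, 0]], twist=[[0, 0, 0], [0, 0, 0], [0, 0, 0], [0, 0, 0], [0, 0, 0], [0, 0, 0], [0, 0, 0], [0, 0, 0]], force=25)

```text
t: 12.55
tool_pos: [0.5158, 0.1696, 0.025]
orientation: [3.108, 0.457, -0.0]
force: [3.3, -1.7, -1.7]
opening: 0.0559
gripper_force: 25.0
```

Request:
play_rows(slide=[[-0.01, 0, 0], [-0.02, 0, 0], [-0.03, 0, 0], [-0.03, 0, 0], [-0.03, 0, 0], [0, 0, 0], [0, 0, 0], [0, 0, 0]], twist=[[0, 0, 0], [0, 0, 0], [0, 0, 0], [0, 0, 0], [0, 0, 0], [0, 0, 0], [0, 0, 0], [0, 0, 0]])

```text
t: 13.35
tool_pos: [0.4868, 0.1612, 0.0249]
orientation: [-3.108, -0.457, 0.001]
force: [0.5, -1.6, -1.7]
opening: 0.0558
gripper_force: 25.0
```

Request:
play_rows(slide=[[-0.03, 0, 0], [-0.03, 0, 0], [-0.04, 0, 0], [-0.04, 0, 0], [-0.04, 0, 0], [0, 0, 0], [0, 0, 0], [0, 0, 0]], twist=[[0, 0, 0], [0, 0, 0], [0, 0, 0], [0, 0, 0], [0, 0, 0], [0, 0, 0], [0, 0, 0], [0, 0, 0]])

```text
t: 14.15
tool_pos: [0.4445, 0.1482, 0.0254]
orientation: [-3.108, -0.457, -0.001]
force: [-0.0, -0.3, -2.3]
opening: 0.0558
gripper_force: 25.0
```

Run:
```python
from h import *
s=robot.read_state(); print(s['tool_pos'],s['force'])
for n in ('top','scene'):
    p,d,c=grab(n); W=cloud(d,c); hsv=cv2.cvtColor(p,cv2.COLOR_RGB2HSV); H,S,V=[hsv[...,i].astype(int) for i in range(3)]
    m=(d>0)&(H>20)&(H<36)&(S>120)&(V>60)&(W[...,2]>.08)&(W[...,2]<.12)&(W[...,1]>.08)&(W[...,1]<.25)&(W[...,0]<.56)&(W[...,0]>.38)
    print(n,m.sum(),np.median(W[m],0) if m.any() else 0)
p,d,c=grab('wrist'); save('w6',p)
```

```text
[0.4445 0.1482 0.0254] [-0.0492 -0.2852 -2.2669]
top 0 0
scene 45 [0.452  0.1578 0.0984]
```

View pics/w6.png

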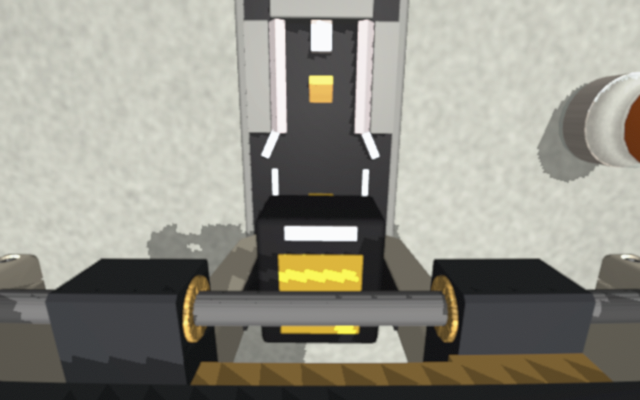

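The pack is held straight and clear of the charger rails; its front edge is at row 200 with the white strip forward. I lift and carry it over to the compressor.

Request:
play_rows(slide=[[0, 0, -0.08], [0, 0, -0.16], [-0.02, 0.06, -0.12], [-0.041, 0.158, 0], [-0.041, 0.158, 0], [-0.041, 0.158, 0], [-0.041, 0.158, 0], [-0.041, 0.158, 0]], twist=[[0, 0, 0], [0, 0, 0], [0, 0, 0], [0, 0, 0], [0, 0, 0], [0, 0, 0], [0, 0, 0], [0, 0, 0]])

```text
t: 15.1
tool_pos: [0.4514, -0.0732, 0.1152]
orientation: [3.108, 0.457, 0.001]
force: [1.2, 1.0, -2.8]
opening: 0.0561
gripper_force: 25.0
```

Request:
play_rows(slide=[[-0.041, 0.158, 0], [-0.041, 0.158, 0], [-0.022, 0.101, 0], [0, 0, 0], [0, 0, 0], [0, 0, 0], [0, 0, 0], [0, 0, 0]], twist=[[0, 0, 0], [0, 0, 0], [0, 0, 0], [0, 0, 0.102], [0, 0, 0.102], [0, 0, 0.101], [0, 0, 0], [0, 0, 0]])

```text
t: 15.9
tool_pos: [0.4565, -0.1789, 0.115]
orientation: [-3.141, 0.038, 0.0]
force: [-0.2, 0.4, -2.3]
opening: 0.0558
gripper_force: 25.0
```

```bash
cat > pk2.py <<'E'
from h import *
s=robot.read_state(); M=R.from_rotvec(s['orientation']).as_matrix(); t=s['tool_pos']; print(t,'yaw',np.degrees(np.arctan2(M[1,0],M[0,0])),s['force'])
p,d,c=grab('wrist'); W=cloud(d,c); np.savez('w7.npz',p=p,d=d,W=W); save('w7',p)
Q=(W-t)@M  # tool frame
ok=d>0; x,y,zt=Q[...,0],Q[...,1],Q[...,2]; Z=W[...,2]
zt0=np.median(zt[ok&(abs(x-.02)<.01)&(abs(y)<.02)&(zt<-.03)&(zt>-.12)]); print('packtop toolz',zt0)
m=ok&(abs(zt-zt0)<.006)&(abs(y)<.045)&(x>.008)&(x<.06)
print('front x',np.percentile(x[m],98))
f=m&(x<.028); print('y range at front',np.percentile(y[f],[1,99]))
# pack yaw from front edge
a=[];
for yy in np.arange(-.024,.025,.004):
    k=m&(abs(y-yy)<.002); a.append((yy,np.percentile(x[k],97)))
a=np.array(a); print('pack yaw rel tool rad',-np.polyfit(a[:,0],a[:,1],1)[0]*-1)
# rails inner gaps
b=ok&(Z>.0645)&(Z<.071)&(W[...,0]>.515)&(W[...,0]<.562)
for X0 in (.52,.53,.55,.56):
    k=b&(abs(W[...,0]-X0)<.005); yy=W[...,1][k]; l=yy[(yy>-.172)&(yy<-.13)]; r=yy[(yy<-.19)&(yy>-.23)]
    if len(l) and len(r): print(X0,l.min(),r.max(),'mid',(l.min()+r.max())/2,'outer mid',(l.max()+r.min())/2)
hsv=cv2.cvtColor(p,cv2.COLOR_RGB2HSV); H,S,V=[hsv[...,i].astype(int) for i in range(3)]
q=ok&((H<8)|(H>172))&(S>150)&(V>90)&(Z>.06)
if q.sum()>50: print('button',cv2.minAreaRect(W[q][:,:2].astype(np.float32)))
E
python3 pk2.py
```

```text
[ 0.4565 -0.1789  0.115 ] yaw -1.383943413398645 [-0.2212  0.3719 -2.2991]
packtop toolz -0.07232748928183956
front x 0.02928885550558732
y range at front [-0.0417  0.0401]
pack yaw rel tool rad -0.006676593011906397
0.52 -0.16308810249324351 -0.19938587344678993 mid -0.18123698797001672 outer mid -0.1810747464901393
0.53 -0.16349901050021068 -0.19948201022523743 mid -0.18149051036272407 outer mid -0.18134236256033023
0.55 -0.1638731552954865 -0.20012124458279187 mid -0.18199719993913918 outer mid -0.18186657774952858
0.56 -0.16384586706886806 -0.20029291050622489 mid -0.18206938878754647 outer mid -0.1821994687857137
button ((0.5982463359832764, -0.183242067694664), (0.03570022061467171, 0.009496903046965599), 88.2094497680664)
```

Request:
play_rows(slide=[[0, 0.004, 0.08], [0, 0, 0.1], [0, 0, 0.076], [0, 0, 0.01], [0, 0, 0], [0, 0, 0], [0, 0, 0], [0, 0, 0]], twist=[[0, 0, 0.002], [0, 0, 0], [0, 0, 0], [0, 0, 0], [0, 0, 0], [0, 0, 0], [0, 0, 0], [0, 0, 0]])

```text
t: 16.75
tool_pos: [0.4572, -0.1803, 0.0497]
orientation: [3.14, -0.046, 0.003]
force: [0.4, -0.8, -2.9]
opening: 0.0561
gripper_force: 25.0
```

Request:
play_rows(slide=[[0, 0, 0.002], [0, 0, 0.002], [0, 0, 0.002], [0, 0, 0], [0, 0, 0], [0, 0, 0], [0, 0, 0], [0, 0, 0]], twist=[[0, 0, 0], [0, 0, 0], [0, 0, 0], [0, 0, 0], [0, 0, 0], [0, 0, 0], [0, 0, 0], [0, 0, 0]])

```text
t: 17.55
tool_pos: [0.4564, -0.1799, 0.0471]
orientation: [3.141, -0.046, 0.0]
force: [0.5, -1.2, -2.1]
opening: 0.0556
gripper_force: 25.0
```

Request:
play_rows(slide=[[0, 0, 0.004], [0, 0, 0.004], [0, 0, 0.004], [0, 0, 0.004], [0, 0, 0.002], [0, 0, 0], [0, 0, 0], [0, 0, 0]], twist=[[0, 0, 0], [0, 0, 0], [0, 0, 0], [0, 0, 0], [0, 0, 0], [0, 0, 0], [0, 0, 0], [0, 0, 0]])

```text
t: 18.35
tool_pos: [0.4565, -0.1799, 0.0426]
orientation: [3.141, -0.046, 0.0]
force: [-0.0, 0.3, -2.3]
opening: 0.0556
gripper_force: 25.0
```

Request:
play_rows(slide=[[0, 0, 0.003], [0, 0, 0], [0, 0, 0], [0, 0, 0], [0, 0, 0], [0, 0, 0], [0, 0, 0], [0, 0, 0]], twist=[[0, 0, 0], [0, 0, 0], [0, 0, 0], [0, 0, 0], [0, 0, 0], [0, 0, 0], [0, 0, 0], [0, 0, 0]])

```text
t: 19.15
tool_pos: [0.4564, -0.1799, 0.0418]
orientation: [3.141, -0.046, 0.0]
force: [0.5, 0.4, -3.1]
opening: 0.0558
gripper_force: 25.0
```

Request:
play_rows(slide=[[0, 0, 0.002], [0, 0, 0.002], [0, 0, 0], [0, 0, 0], [0, 0, 0], [0, 0, 0], [0, 0, 0], [0, 0, 0]], twist=[[0, 0, 0], [0, 0, 0], [0, 0, 0], [0, 0, 0], [0, 0, 0], [0, 0, 0], [0, 0, 0], [0, 0, 0]])

```text
t: 19.95
tool_pos: [0.4565, -0.1799, 0.0409]
orientation: [3.141, -0.046, 0.0]
force: [-0.7, 0.1, -1.4]
opening: 0.056
gripper_force: 25.0
```

Request:
play_rows(slide=[[0.02, 0, 0], [0.02, 0, 0], [0.02, 0, 0], [0.02, 0, 0], [0.02, 0, 0], [0, 0, 0], [0, 0, 0], [0, 0, 0]], twist=[[0, 0, 0], [0, 0, 0], [0, 0, 0], [0, 0, 0], [0, 0, 0], [0, 0, 0], [0, 0, 0], [0, 0, 0]])

```text
t: 20.75
tool_pos: [0.4814, -0.1806, 0.0408]
orientation: [3.141, -0.046, 0.0]
force: [0.7, 0.3, -1.0]
opening: 0.0559
gripper_force: 25.0
```

Request:
play_rows(slide=[[0.01, 0, 0], [0.01, 0, 0], [0.01, 0, 0], [0.01, 0, 0], [0.01, 0, 0], [0, 0, 0], [0, 0, 0], [0, 0, 0]], twist=[[0, 0, 0], [0, 0, 0], [0, 0, 0], [0, 0, 0], [0, 0, 0], [0, 0, 0], [0, 0, 0], [0, 0, 0]])

```text
t: 21.55
tool_pos: [0.494, -0.1811, 0.0409]
orientation: [3.141, -0.046, 0.0]
force: [0.9, -2.4, -3.1]
opening: 0.0555
gripper_force: 25.0
```

Request:
play_rows(slide=[[0.01, 0.001, 0], [0.01, 0.001, 0], [0.01, 0, 0], [0.01, 0, 0], [0.01, 0, 0], [0.01, 0, 0], [0, 0, 0], [0, 0, 0]], twist=[[0, 0, 0], [0, 0, 0], [0, 0, 0], [0, 0, 0], [0, 0, 0], [0, 0, 0], [0, 0, 0], [0, 0, 0]])

```text
t: 22.35
tool_pos: [0.5091, -0.1818, 0.0409]
orientation: [-3.141, 0.046, -0.001]
force: [-1.0, 2.5, 1.2]
opening: 0.0557
gripper_force: 25.0
```

Request:
play_rows(slide=[[0.01, 0, 0], [0.01, 0, 0], [0.01, 0, 0], [0.01, 0, 0], [0, 0, 0], [0, 0, 0], [0, 0, 0], [0, 0, 0]], twist=[[0, 0, 0], [0, 0, 0], [0, 0, 0], [0, 0, 0], [0, 0, 0], [0, 0, 0], [0, 0, 0], [0, 0, 0]])

```text
t: 23.15
tool_pos: [0.5193, -0.1821, 0.0409]
orientation: [-3.141, 0.046, -0.001]
force: [2.3, 3.2, -1.3]
opening: 0.0561
gripper_force: 25.0
```

Request:
play_rows(slide=[[0.01, -0.001, 0], [0.01, 0, 0], [0.01, 0, 0], [0, 0, 0], [0, 0, 0], [0, 0, 0], [0, 0, 0], [0, 0, 0]], twist=[[0, 0, 0], [0, 0, 0], [0, 0, 0], [0, 0, 0], [0, 0, 0], [0, 0, 0], [0, 0, 0], [0, 0, 0]])

```text
t: 23.95
tool_pos: [0.5263, -0.1823, 0.0408]
orientation: [3.141, -0.046, 0.0]
force: [-0.9, 1.0, -1.2]
opening: 0.0562
gripper_force: 25.0
```

Request:
play_rows(slide=[[0.008, 0, 0], [0.008, 0, 0], [0.008, 0, 0], [0.008, 0, 0], [0, 0, 0], [0, 0, 0], [0, 0, 0], [0, 0, 0]], twist=[[0, 0, 0], [0, 0, 0], [0, 0, 0], [0, 0, 0], [0, 0, 0], [0, 0, 0], [0, 0, 0], [0, 0, 0]])

```text
t: 24.75
tool_pos: [0.5335, -0.1825, 0.0407]
orientation: [3.141, -0.046, -0.003]
force: [-5.4, 0.9, 3.5]
opening: 0.0557
gripper_force: 25.0
```

Request:
play_rows(slide=[[0.004, 0, 0], [0.004, 0, 0], [0.004, 0, 0], [0.004, 0, 0], [0, 0, 0], [0, 0, 0], [0, 0, 0], [0, 0, 0]], twist=[[0, 0, 0], [0, 0, 0], [0, 0, 0], [0, 0, 0], [0, 0, 0], [0, 0, 0], [0, 0, 0], [0, 0, 0]])

```text
t: 25.55
tool_pos: [0.5374, -0.1827, 0.0406]
orientation: [3.141, -0.046, -0.003]
force: [-6.0, 1.2, 2.3]
opening: 0.0556
gripper_force: 25.0
```

Request:
play_rows(slide=[[0.002, 0, 0], [0.002, 0, 0], [0.002, 0, 0], [0, 0, 0], [0, 0, 0], [0, 0, 0], [0, 0, 0], [0, 0, 0]], twist=[[0, 0, 0], [0, 0, 0], [0, 0, 0], [0, 0, 0], [0, 0, 0], [0, 0, 0], [0, 0, 0], [0, 0, 0]])

```text
t: 26.35
tool_pos: [0.5384, -0.1827, 0.0405]
orientation: [-3.141, 0.046, 0.005]
force: [-6.7, 0.6, 6.1]
opening: 0.0558
gripper_force: 25.0
```

Request:
play_rows(slide=[[0.002, 0, 0], [0.002, 0, 0], [0.002, 0, 0], [0, 0, 0], [0, 0, 0], [0, 0, 0], [0, 0, 0], [0, 0, 0]], twist=[[0, 0, 0], [0, 0, 0], [0, 0, 0], [0, 0, 0], [0, 0, 0], [0, 0, 0], [0, 0, 0], [0, 0, 0]])

```text
t: 27.15
tool_pos: [0.5398, -0.1828, 0.0405]
orientation: [-3.141, 0.046, 0.005]
force: [-7.8, 0.6, 5.7]
opening: 0.0557
gripper_force: 25.0
```

```bash
cat > bt.py <<'E'
from h import *
s=robot.read_state(); print(s['tool_pos'],s['force'])
p,d,c=grab('wrist'); W=cloud(d,c); hsv=cv2.cvtColor(p,cv2.COLOR_RGB2HSV); H,S,V=[hsv[...,i].astype(int) for i in range(3)]
X,Y,Z=W[...,0],W[...,1],W[...,2]; m=(d>0)&((H<8)|(H>172))&(S>150)&(V>90)&(abs(X-.608)<.02)&(abs(Y+.183)<.025)
P=W[m]; print('button z',m.sum(),np.median(P[:,2]),np.percentile(P[:,2],[20,80]))
k=(d>0)&(abs(X-.595)<.02)&(Z>.05)&(Z<.063)&(abs(abs(Y+.183)-.028)<.008); print('floor ref',k.sum(),np.median(Z[k]))
E
python3 bt.py
```

```text
[ 0.5398 -0.1828  0.0405] [-7.7789  0.6457  5.7111]
button z 4267 0.07147104741223909 [0.0708 0.0721]
floor ref 3710 0.057590533679326886
```

Request:
play_rows(slide=[[0.002, 0, 0], [0.002, 0, 0], [0, 0, 0], [0, 0, 0], [0, 0, 0], [0, 0, 0], [0, 0, 0], [0, 0, 0]], twist=[[0, 0, 0], [0, 0, 0], [0, 0, 0], [0, 0, 0], [0, 0, 0], [0, 0, 0], [0, 0, 0], [0, 0, 0]])

```text
t: 28.0
tool_pos: [0.5406, -0.1828, 0.0404]
orientation: [-3.141, 0.047, 0.006]
force: [-8.7, -0.1, 4.6]
opening: 0.0558
gripper_force: 25.0
```

Request:
play_rows(slide=[[0.002, 0, 0], [0.002, 0, 0], [0, 0, 0], [0, 0, 0], [0, 0, 0], [0, 0, 0], [0, 0, 0], [0, 0, 0]], twist=[[0, 0, 0], [0, 0, 0], [0, 0, 0], [0, 0, 0], [0, 0, 0], [0, 0, 0], [0, 0, 0], [0, 0, 0]])

```text
t: 28.8
tool_pos: [0.5411, -0.1828, 0.0401]
orientation: [-3.141, 0.047, 0.007]
force: [-9.6, 0.8, 3.6]
opening: 0.0558
gripper_force: 25.0
```

```bash
python3 bt.py
```

```text
[ 0.5411 -0.1828  0.0401] [-9.616   0.7858  3.6033]
button z 4279 0.07145271157148797 [0.0708 0.072 ]
floor ref 3703 0.05761493185743238
```

Request:
play_rows(slide=[[-0.004, 0, 0], [-0.004, 0, 0], [-0.004, 0, 0], [0, 0, 0], [0, 0, 0], [0, 0, 0], [0, 0, 0], [0, 0, 0]], twist=[[0, 0, 0], [0, 0, 0], [0, 0, 0], [0, 0, 0], [0, 0, 0], [0, 0, 0], [0, 0, 0], [0, 0, 0]])

```text
t: 29.65
tool_pos: [0.5391, -0.1828, 0.0402]
orientation: [-3.141, 0.047, 0.004]
force: [-6.0, -1.0, 1.2]
opening: 0.0558
gripper_force: 25.0
```

Request:
play_rows(slide=[[-0.004, 0, 0], [-0.004, 0, 0], [0, 0, 0], [0, 0, 0], [0, 0, 0], [0, 0, 0], [0, 0, 0], [0, 0, 0]], twist=[[0, 0, 0], [0, 0, 0], [0, 0, 0], [0, 0, 0], [0, 0, 0], [0, 0, 0], [0, 0, 0], [0, 0, 0]])

```text
t: 30.45
tool_pos: [0.5382, -0.1825, 0.0407]
orientation: [-3.141, 0.046, 0.001]
force: [-4.0, -1.2, -5.6]
opening: 0.0556
gripper_force: 25.0
```

```bash
python3 bt.py
```

```text
[ 0.5382 -0.1825  0.0407] [-4.0436 -1.1663 -5.6012]
button z 4269 0.07146750608063943 [0.0708 0.0721]
floor ref 3719 0.05762137740780718
```

Request:
play_rows(slide=[[-0.004, 0, 0], [-0.004, 0, 0], [0, 0, 0], [0, 0, 0], [0, 0, 0], [0, 0, 0], [0, 0, 0], [0, 0, 0]], twist=[[0, 0, 0], [0, 0, 0], [0, 0, 0], [0, 0, 0], [0, 0, 0], [0, 0, 0], [0, 0, 0], [0, 0, 0]])

```text
t: 31.3
tool_pos: [0.5379, -0.1825, 0.0412]
orientation: [3.141, -0.046, 0.005]
force: [4.5, -1.2, -9.2]
opening: 0.0562
gripper_force: 25.0
```

The pull-back is blocked: the force flips sign and x stays at 0.538, so the catch has clicked. I ease off and let go.

Request:
play_rows(slide=[[0.003, 0, 0.002], [0.002, 0, 0.002], [0, 0, 0], [0, 0, 0], [0, 0, 0], [0, 0, 0], [0, 0, 0], [0, 0, 0]], twist=[[0, 0, 0], [0, 0, 0], [0, 0, 0], [0, 0, 0], [0, 0, 0], [0, 0, 0], [0, 0, 0], [0, 0, 0]], force=6)

```text
t: 32.1
tool_pos: [0.5381, -0.1826, 0.0403]
orientation: [3.141, -0.046, 0.002]
force: [-0.9, 0.7, 5.0]
opening: 0.0563
gripper_force: 6.0
```

Request:
play_rows(slide=[[0, 0, 0], [0, 0, 0], [0, 0, 0], [0, 0, 0], [0, 0, 0], [0, 0, 0], [0, 0, 0], [0, 0, 0]], twist=[[0, 0, 0], [0, 0, 0], [0, 0, 0], [0, 0, 0], [0, 0, 0], [0, 0, 0], [0, 0, 0], [0, 0, 0]], fingers=-1)

```text
t: 32.9
tool_pos: [0.5376, -0.1825, 0.0398]
orientation: [3.141, -0.046, 0.0]
force: [-0.4, 1.0, 0.5]
opening: 0.0928
gripper_force: 0.0
```

Request:
play_rows(slide=[[0, 0, -0.04], [0, 0, -0.1], [0, 0, -0.15], [0, 0, -0.15], [-0.15, 0, -0.1], [-0.15, 0, 0], [0, 0, 0], [0, 0, 0]], twist=[[0, 0, 0], [0, 0, 0], [0, 0, 0], [0, 0, 0], [0, 0, 0], [0, 0, 0], [0, 0, 0], [0, 0, 0]])

```text
t: 33.7
tool_pos: [0.4627, -0.1805, 0.1759]
orientation: [3.141, -0.047, 0.003]
force: [0.8, -0.5, 0.7]
opening: 0.0927
gripper_force: 0.0
```

```bash
python3 bt.py
python3 - <<'E'
from h import *
p,d,c=grab('wrist'); save('w9',p); W=cloud(d,c); X,Y,Z=W[...,0],W[...,1],W[...,2]
m=(d>0)&(Z>.104)&(Z<.12)&(abs(X-.535)<.05)&(abs(Y+.182)<.045); P=W[m]; print(np.median(P[:,2]),cv2.minAreaRect(P[:,:2].astype(np.float32)))
E
```

```text
[ 0.4627 -0.1805  0.1759] [ 0.8089 -0.4823  0.6615]
button z 1628 0.07139017951171711 [0.0706 0.0721]
floor ref 1501 0.05757087227928037
0.11229657537489574 ((0.5352914333343506, -0.18141423165798187), (0.05534546449780464, 0.06312528252601624), 88.31127166748047)
```

View pics/w9.png

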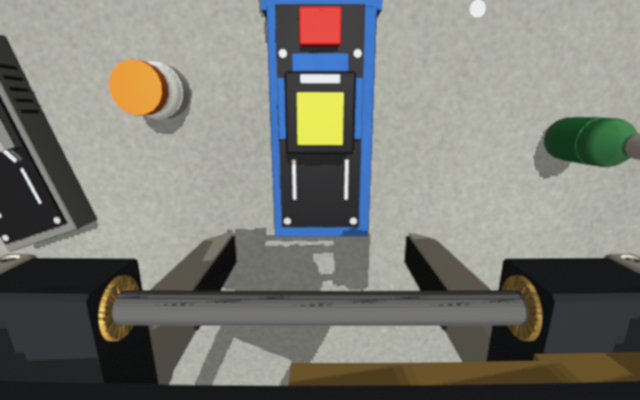

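The pack sits home at (320,112), its centre at (0.535, -0.181) with its top at 0.112 m. The catch button is up, the fingers are clear and the jar has not moved.

```bash
python3 -c "
from plant import robot
print(robot.close_job())"
```

```text
the job is handed in; nothing more can be done
None
```

The battery pack is out of the charger and home in the compressor shoe: the catch held when I pulled back on it, the pack is released with the fingers clear, and the job is handed in (about 34 s used, no verdict was returned).

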